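# Pack spacer plates up to the height gauge's pointer

### The job

Make up the packing for the slide reader: stack two of the three grey spacer plates on the outlined pad of the height gauge's base, lined up squarely with the outline, choosing the two that bring the top of the pile level with the gauge's pointer. Leave the third plate off the base.

Things in the scene. Friction and masses are not known exactly. Their poses are not given: they have to be found in the camera images.
- height_gauge: Fixed aluminium base 90 (x -45..45) by 170 mm (y -55..115), 8 mm thick. Engraved outline 52 (x) by 82 mm (y) on top: the pad, its centre straight above the origin (z=0 underside; pad surface z=8 mm; z up). Post at y=95 mm, 102 mm high, with a 26 mm wide clamp and a 4 mm thick pointer aiming at -y: tip at y=63 mm, mid-height z=71 mm, i.e. 63 mm above the pad. Plates lie with length along y.
- plate_thin: The thinnest spacer plate of plain grey plastic, 46 mm (its x) by 76 mm (its y) and 18 mm thick, lying flat; edges rounded, a small dark dot near each short end of its top. Origin at the centre of its underside, z up. Loose, about 0.08 kg. It may be gripped across its 46 mm width.
- plate_middle: The middle spacer plate of plain grey plastic, 46 mm (its x) by 76 mm (its y) and 30 mm thick, lying flat; edges rounded, a small dark dot near each short end of its top. Origin at the centre of its underside, z up. Loose, about 0.13 kg. It may be gripped across its 46 mm width.
- plate_thick: The thickest spacer plate of plain grey plastic, 46 mm (its x) by 76 mm (its y) and 45 mm thick, lying flat; edges rounded, a small dark dot near each short end of its top. Origin at the centre of its underside, z up. Loose, about 0.19 kg. It may be gripped across its 46 mm width.
Things that resemble listed ones, but are neither listed nor needed, are in the scene too. What is shaped like the plate_middle but orange is not meant.

How it is judged:
By the outcome, as a careful person would: the job done as asked, in the order asked, and still so for the second after the job is handed in, with the robot touching nothing.
It also fails if it takes over 56 s, if anything falls off the work surface, if the arm or the gripper's body presses on something with over 40 N, if the wrist force passes 120 N, or if a joint passes its speed limit or range.

### The arm

A 6-joint arm with a two-finger parallel gripper is mounted at the origin on a cart in front of the work surface, level with it; the furniture and walls round the work are solid. World frame = base frame: x ahead of the robot, y to its left, z up, the work surface at z = 0. Lengths are in mm, angles in degrees, forces in N, time in s.
With the tool pointing down it reaches from about 350 to 850 mm from the base axis. Payload 8.1 kg.
Tool frame: the origin (TCP) lies midway between the tips of the shut fingers; the grasp point (between the pads) lies 19 mm behind it; z points along the fingers, y is the line along which they close (so a half turn about z gives the same grasp; the last joint's range is limited). The gripper opens to 85 mm and grips with 20 to 120 N. Pads are 22 mm wide; open, the fingers measure 114 mm over their backs; the gripper's body (76 mm by 85 mm) begins 54 mm behind the grasp point. The pads swing forward as they close: fully open they stand 13 mm farther back than shut.
Start: joints at [58.419, 7.471, 85.268, -0, 87.261, -4.893], TCP at [269.463, 536.092, 208.692] pointing down, gripper open.
Joint ranges: [-169.43, 169.43], [-51.17, 129.36], [1.28, 143.12], [-76.62, 256.62], [0, 156.53], [-152.29, 152.29]. Speed limits (degrees/s): [136.94, 136.94, 159.86, 180, 180, 180].

### API

Orientations are given as [roll, pitch, yaw] about the fixed x, y, z axes, in that order (R = Rz(yaw) Ry(pitch) Rx(roll)).
In Python, from bench import r gives the robot as it stands.
- The arm moves only by the tool step_arm, never from a script. Its arguments are lists of equal length, an entry for each row: "delta_pos": the shift along the world's x, y, z in units of 200 mm (1.0 is 200 mm), a list of three; "spin": the turn about the world's z in units of 180 degrees (1.0 is 180 degrees). In form: {"delta_pos": [[dx, dy, dz], ...], "spin": [spin, ...]}. A call has 1 to 8 rows; each row shifts and turns the commanded pose from where the row before left it; what a row does not reach is not made up. A row lasts 1/8 s, in which the tool goes at most 62.5 mm and 10.7 degrees, less where a joint would pass 70% of its speed; a pose out of reach is approached as far as the arm can. A call with a number of a shift or a turn outside -1 to 1 is refused whole. A call with a gripper value outside its range is refused whole. "gripper" is the opening, from -1 (shut) to 1 (fully open), set as the call begins (left out, the last holds). The fingers move at their own pace and stop on an object; "squeeze" is the grip in N (left out, the last holds). Time passes only in rows, so rows that do not move let the fingers close. It gives the time, the measured TCP pose, the force, the opening and the grip force at its end, in the units of the state.
- r.sense(): the state, without advancing time (a new reading comes with each control period).
- r.snapshot(name): name is "side" or "top"; returns a dict with "pixels" (480x640x3 uint8, blue, green, red), "fx", "fy", "cx", "cy" (pixels), "dist_coeffs" ([k1, k2, p1, p2, k3] as OpenCV has them; the pictures are not rectified), "camera_from_world" (4x4, takes a point from world to camera coordinates). Camera axes: x right, y up, looking along -z (the intrinsics and any distortion apply to the point x, -y, -z); pixel columns grow to the right and rows downward; lengths in mm; the calibration is good to about 2 mm. A picture is of the moment at which its call begins. There is no depth.
- r.hand_in(): hands the job in; it is judged then, once.
The state is a dict: "time": time; "joint_pos": joint angles; "qd": joint speeds; "joint_efforts": joint torques, N m; "tool_pos": TCP position; "tcp_rot": TCP orientation; "ft_force": force on the tool from outside, world axes, zero at the start; "wrist_torque": the same for the moment, N m; "finger_gap": finger opening in mm; "grip_force": force on a finger pad.
Only numpy, scipy, OpenCV 4.12 (cv2) and the standard library are available. Lean on these libraries where they do the work, as an engineer would, in place of code of your own. Each camera call takes 0.05 s, during which the arm holds its last target. There are 200 camera calls.

## Working session

There is one attempt and no reset: what is moved stays moved. The work goes in short steps, Python scripts to look and compute and a tool call to move; the robot and the scene stay as the last step left them, time stands still between calls to the robot, and variables do not carry over. Pictures are saved under pics/ and viewed, at most 10 in all, crops included, and the job is handed in when it is done.

Besides the shell and the picture viewer there is one more tool, called after "Emit:" as name(argument=value, ...), one argument or row to a line, values as JSON. step_arm: Moves the arm, as the interface text tells. Shifts and turns lie within -1 to 1; 1 stands for 200 mm of shift or 180 degrees of turn. Its arguments: {"type":"object","properties":{"delta_pos":{"type":"array","items":{"type":"array","items":{"type":"number","minimum":-1,"maximum":1}}},"spin":{"type":"array","items":{"type":"number","minimum":-1,"maximum":1}},"gripper":{"type":"number"},"squeeze":{"type":"number"}},"required":["delta_pos","spin"]}

```bash
mkdir -p pics; ls
cat > h.py <<'E'
import numpy as np, cv2
from bench import r
def shot(n,f=None):
    s=r.snapshot(n)
    if f: cv2.imwrite('pics/'+f,s['pixels'])
    return s
def ray(s,uv):
    K=np.array([[s['fx'],0,s['cx']],[0,s['fy'],s['cy']],[0,0,1.]])
    p=cv2.undistortPoints(np.array(uv,float).reshape(-1,1,2),K,np.array(s['dist_coeffs'],float)).reshape(-1,2)
    d=np.c_[p[:,0],-p[:,1],-np.ones(len(p))]
    T=np.array(s['camera_from_world']);R=T[:3,:3]
    return -R.T@T[:3,3], d@R
def plane(s,uv,z):
    c,d=ray(s,uv); return c+d*((z-c[2])/d[:,2])[:,None]
def tri(s1,a,s2,b):
    c1,d1=ray(s1,a);c2,d2=ray(s2,b);out=[]
    for x,y in zip(d1,d2):
        t=np.linalg.lstsq(np.c_[x,-y],c2-c1,rcond=None)[0]
        p,q=c1+t[0]*x,c2+t[1]*y; out.append([*((p+q)/2),np.linalg.norm(p-q)])
    return np.array(out)
E
python3 - <<'E'
from h import *
for n in('top','side'):
    s=shot(n,n+'0.png'); print(n,s['fx'],s['dist_coeffs'],plane(s,[[320,240]],0),ray(s,[[320,240]])[0])
print(r.sense())
E
```

```text
pics
top 486.4964636172932 [-0.11788868  0.          0.          0.          0.        ] [[553.76720098 108.36906176   0.        ]] [388.48576092 140.84901725 910.3113298 ]
side 490.14979304162426 [-0.09765609  0.          0.          0.          0.        ] [[558.8476408  144.76467279   0.        ]] [ 561.12510112 -570.95969341  622.02685165]
{'time': 0.1, 'joint_pos': array([ 5.84188991e+01,  7.51003476e+00,  8.53235807e+01,  5.74871889e-04,
        8.72613146e+01, -4.89408672e+00]), 'qd': array([-0.0151621 , -0.09588838, -0.14851177, -0.06310115, -0.01631476,
        0.04234019]), 'joint_efforts': array([ 1.41854642e-03, -5.70948493e+01, -5.01940906e+01, -1.13404981e-04,
        8.09278776e-03,  5.27338386e-05]), 'tool_pos': array([269.17663444, 535.63632045, 207.75195477]), 'tcp_rot': array([-1.79905465e+02, -8.67093694e-03,  1.53312951e+02]), 'ft_force': array([-0.24592009,  0.06966422, -1.01761439]), 'wrist_torque': array([0.0399565 , 0.0180846 , 0.01464215]), 'grip_force': 0.0, 'finger_gap': 85.32146070504083}
```

View pics/top0.png

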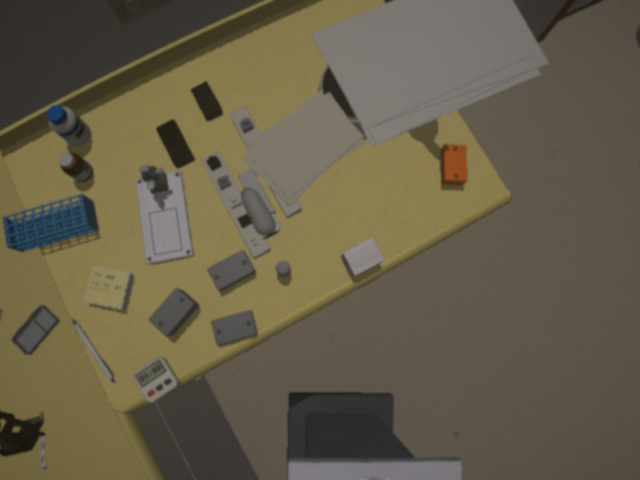

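View pics/side0.png

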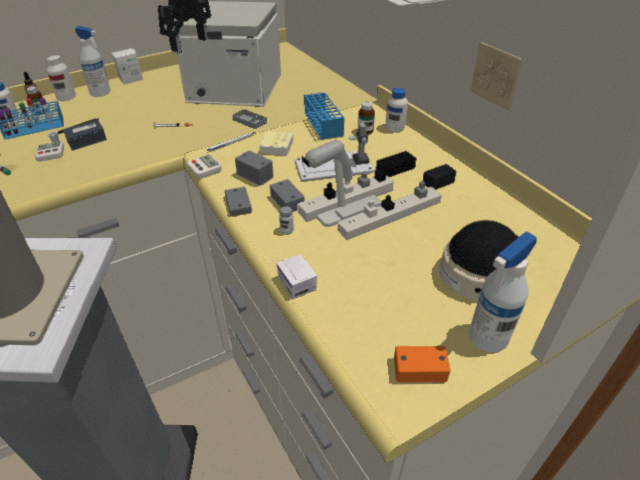

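The top view shows three grey plates at about (232,270), (174,312) and (234,328), with the gauge at (165,218). The side view shows the thick one at (254,168) and the other two at (287,195) and (238,200). I'll zoom in on both for dots and edges.

Run:
```python
from h import *
a=cv2.imread('pics/top0.png')[150:360,120:290]; b=cv2.imread('pics/side0.png')[120:230,205:385]
a=cv2.resize(a,None,fx=2.8,fy=2.8,interpolation=cv2.INTER_CUBIC)
b=cv2.resize(b,None,fx=4.4,fy=4.4,interpolation=cv2.INTER_CUBIC)
cv2.imwrite('pics/a.png',np.clip(a*1.4,0,255)); cv2.imwrite('pics/b.png',np.clip(b*1.4,0,255))
```

```text
[ WARN:0@0.445] global loadsave.cpp:1063 imwrite_ Unsupported depth image for selected encoder is fallbacked to CV_8U.
```

View pics/a.png

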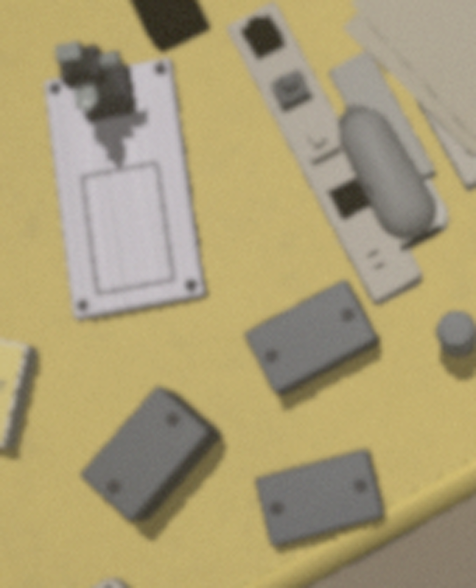

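View pics/b.png

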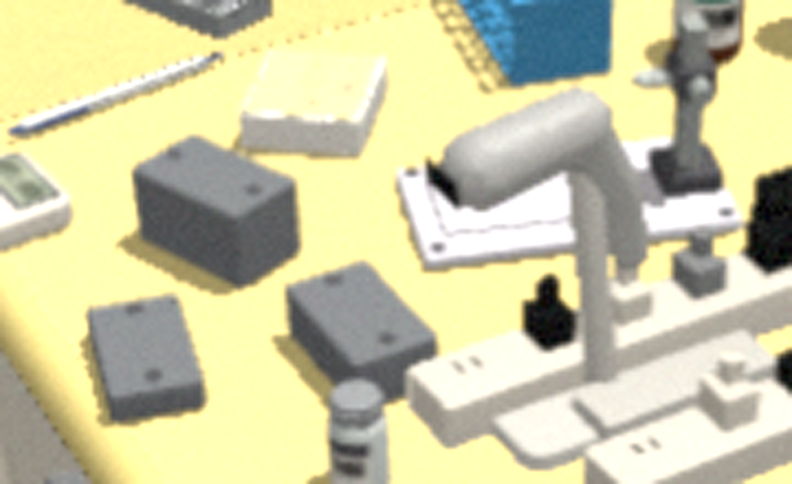

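The crops show the thin plate at a(319,500)/b(150,355), the middle one at a(312,340)/b(360,320) and the thick one at a(150,455)/b(215,205). The dots, the outline corners a(82,178),(156,163),(174,280),(98,294) and the base screws are clear enough to triangulate.

Run:
```python
from h import *
st,ss=shot('top'),shot('side')
A=lambda p:(np.array(p,float)+.5)/2.8-.5+[120,150]
B=lambda p:(np.array(p,float)+.5)/4.4-.5+[205,120]
def ref(s,uv):
    g=cv2.cvtColor(s['pixels'],cv2.COLOR_BGR2GRAY).astype(float);o=[]
    for u,v in uv:
        x0,y0=int(round(u))-3,int(round(v))-3
        w=g[y0:y0+7,x0:x0+7];w=np.clip(np.median(w)-3-w,0,None)
        yy,xx=np.mgrid[y0:y0+7,x0:x0+7]
        o.append([(w*xx).sum()/w.sum(),(w*yy).sum()/w.sum()])
    print(np.abs(np.array(o)-uv).max()); return np.array(o)
for n,a,b in [('thin',[(277,508),(360,486)],[(134,309),(154,375)]),('mid',[(271,355),(347,314)],[(333,280),(388,338)]),
 ('thick',[(114,487),(172,419)],[(178,155),(254,190)]),('screws',[(82,305),(191,285),(160,69)],[(413,172),(437,246),(727,212)])]:
    a2,b2=A(a),B(b)
    if n in('thin','mid','thick'): a2=ref(st,a2)
    t=tri(st,a2,ss,b2);print(n,t.round(1).tolist())
    if len(t)==2:
        z=t[:,2].mean();p=plane(st,a2,z);d=p[0]-p[1]
        print(' ctr',p.mean(0).round(1),'yaw of y-axis dir',np.degrees(np.arctan2(d[1],d[0])).round(1),np.linalg.norm(d).round(1))
p=plane(st,A([(82,178),(156,163),(174,280),(98,294)]),8);print('outline',p.round(1).tolist(),p.mean(0))
print([np.linalg.norm(p[i]-p[i-1]).round(1) for i in range(4)])
d=(p[0]+p[1]-p[2]-p[3])/2;print('gauge y dir',np.degrees(np.arctan2(d[1],d[0])))
print('screws top',plane(st,A([(55,88),(160,69),(191,285),(82,305)]),8).round(1).tolist())
```

```text
0.3135648754914939
thin [[378.1, 289.9, 17.6, 1.7], [394.4, 236.0, 17.7, 1.3]]
 ctr [387.  263.1  17.6] yaw of y-axis dir 106.6 56.3
0.2793040293040008
mid [[475.5, 295.8, 29.7, 1.8], [503.8, 247.5, 29.8, 1.1]]
 ctr [490.4 271.8  29.7] yaw of y-axis dir 120.1 55.9
0.1975043029260064
thick [[389.9, 389.3, 43.8, 0.0], [432.8, 353.9, 44.6, 1.1]]
 ctr [411.6 371.6  44.2] yaw of y-axis dir 141.2 55.9
screws [[508.8, 428.9, 8.4, 1.0], [523.8, 355.7, 9.3, 1.5], [674.5, 388.1, 8.4, 1.0]]
outline [[596.6, 436.2, 8.0], [608.2, 385.9, 8.0], [527.8, 367.8, 8.0], [517.1, 418.8, 8.0]] [562.41606572 402.17124854   8.        ]
[np.float64(81.4), np.float64(51.7), np.float64(82.3), np.float64(52.0)]
gauge y dir 12.505271904834146
screws top [[660.1, 460.9, 8.0], [675.1, 388.3, 8.0], [524.7, 356.1, 8.0], [509.4, 429.1, 8.0]]
```

Emit:
step_arm(
  delta_pos=[
    [0.1185, -0.137, -0.07],
    [0.1185, -0.137, -0.07],
    [0.1185, -0.137, -0.07],
    [0.1185, -0.137, -0.07],
    [0.1185, -0.137, -0.07],
    [0.1185, -0.137, -0.07],
    [0, 0, 0],
    [0, 0, 0],
  ],
  spin=[-0.0112, -0.0112, -0.0112, -0.0112, -0.0112, -0.0112, 0, 0],
  gripper=1,
)

```text
time: 1.2
tool_pos: [411.5, 371.9, 124.8]
tcp_rot: [180.0, -0.0, 141.2]
ft_force: [-0.1, 1.5, -0.0]
finger_gap: 85.7
grip_force: 0.0
```

Emit:
step_arm(
  delta_pos=[
    [0, 0, -0.15],
    [0, 0, -0.15],
    [0, 0, -0.15],
    [0, 0, -0.08],
    [0, 0, -0.044],
    [0, 0, 0],
    [0, 0, 0],
  ],
  spin=[0, 0, 0, 0, 0, 0, 0],
)

```text
time: 2.08
tool_pos: [412.5, 372.4, 11.2]
tcp_rot: [179.9, 0.0, 141.2]
ft_force: [0.5, -0.6, 0.4]
finger_gap: 85.3
grip_force: 0.0
```

Emit:
step_arm(
  delta_pos=[
    [0, 0, 0],
    [0, 0, 0],
    [0, 0, 0],
    [0, 0, 0],
    [0, 0, 0],
    [0, 0, 0],
    [0, 0, 0],
    [0, 0, 0],
  ],
  spin=[0, 0, 0, 0, 0, 0, 0, 0],
  gripper=-1,
  squeeze=40,
)

```text
time: 3.08
tool_pos: [412.2, 372.0, 10.6]
tcp_rot: [179.9, 0.0, 141.2]
ft_force: [-0.0, -0.6, 5.6]
finger_gap: 45.0
grip_force: 42.2
```

Emit:
step_arm(
  delta_pos=[
    [0, 0, 0.1],
    [0, 0, 0.2],
    [0, 0, 0.2],
    [0, 0, 0],
    [0, 0, 0],
  ],
  spin=[0, 0, 0, 0, 0],
)

```text
time: 3.7
tool_pos: [411.3, 371.4, 109.7]
tcp_rot: [-180.0, -0.0, 141.2]
ft_force: [0.0, -0.3, -3.1]
finger_gap: 45.1
grip_force: 41.8
```

Emit:
step_arm(
  delta_pos=[
    [0.125, 0.025, 0],
    [0.125, 0.025, 0],
    [0.125, 0.025, 0],
    [0.125, 0.025, 0],
    [0.125, 0.025, 0],
    [0.125, 0.025, 0],
    [0, 0, 0],
    [0, 0, 0],
  ],
  spin=[0.0472, 0.0472, 0.0472, 0.0472, 0.0472, 0.0472, 0, 0],
)

```text
time: 4.7
tool_pos: [560.2, 401.0, 107.9]
tcp_rot: [-179.9, -0.2, -167.9]
ft_force: [-0.9, -0.2, -2.4]
finger_gap: 44.4
grip_force: 41.9
```

Emit:
step_arm(
  delta_pos=[
    [0.004, 0.003, -0.15],
    [0, 0, -0.15],
    [0, 0, -0.08],
    [0, 0, -0.02],
    [0, 0, 0],
    [0, 0, 0],
  ],
  spin=[0, 0, 0, 0, 0, 0],
)

```text
time: 5.45
tool_pos: [563.4, 402.9, 31.7]
tcp_rot: [180.0, 0.1, -167.8]
ft_force: [-0.4, 0.1, -2.2]
finger_gap: 44.8
grip_force: 41.8
```

Run:
```python
from h import *
s=shot('top');shot('side','s1.png')
for i in range(2): q=r.sense();print(q['tool_pos'],q['tcp_rot'])
a=cv2.resize(s['pixels'][150:290,120:240],None,fx=4,fy=4,interpolation=cv2.INTER_CUBIC)
b=cv2.resize(cv2.imread('pics/s1.png')[100:220,260:400],None,fx=4,fy=4,interpolation=cv2.INTER_CUBIC)
c=np.zeros((560,800,3),np.uint8);c[:,:480]=a;b=b[:,120:440];c[:480,480:]=b
cv2.imwrite('pics/c.png',cv2.convertScaleAbs(c,alpha=1.4))
```

```text
[563.28325035 402.79116793  31.35010059] [ 1.79959756e+02  1.15791950e-01 -1.67812311e+02]
[563.28325035 402.79116793  31.35010059] [ 1.79959756e+02  1.15791950e-01 -1.67812311e+02]
```

View pics/c.png

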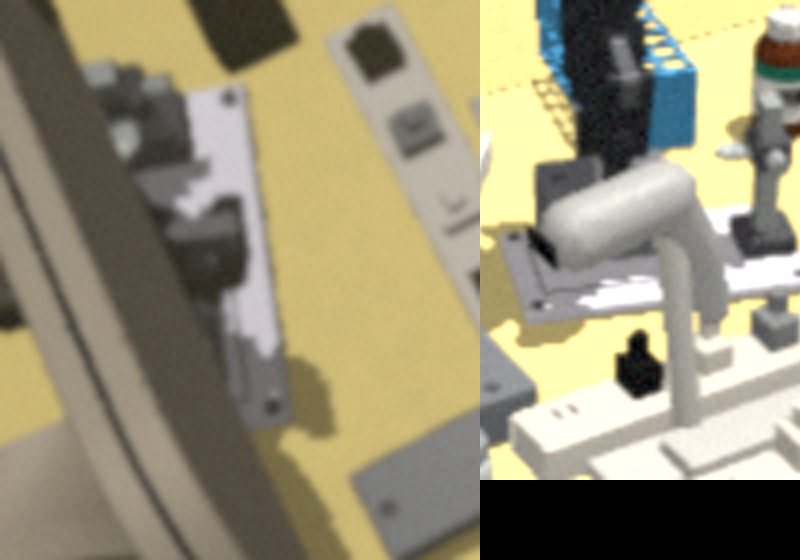

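The arm hides the pad in both views (base corner at (272,407) in the crop), so I'll set the plate down on measured numbers and check it once the arm is clear.

Emit:
step_arm(
  delta_pos=[
    [-0.004, -0.003, -0.03],
    [0, 0, -0.02],
    [0, 0, -0.01],
    [0, 0, -0.005],
    [0, 0, 0],
  ],
  spin=[0, 0, 0, 0, 0],
)

```text
time: 6.18
tool_pos: [561.9, 401.8, 18.6]
tcp_rot: [180.0, 0.0, -167.8]
ft_force: [-5.6, -3.3, 10.9]
finger_gap: 44.8
grip_force: 43.2
```

Contact. Next I'll release, back off and move over to the thin plate.

Emit:
step_arm(
  delta_pos=[
    [0, 0, 0],
    [0, 0, 0],
    [0, 0, 0],
    [0, 0, 0],
    [0, 0, 0],
    [0, 0, 0],
  ],
  spin=[0, 0, 0, 0, 0, 0],
  gripper=1,
)

```text
time: 6.92
tool_pos: [561.7, 401.7, 16.9]
tcp_rot: [-180.0, -0.0, -167.8]
ft_force: [-0.9, 0.6, -0.8]
finger_gap: 85.4
grip_force: 0.0
```

Emit:
step_arm(
  delta_pos=[
    [0, 0, 0.1],
    [0, 0, 0.2],
    [0, 0, 0.25],
    [0, 0, 0],
    [0, 0, 0],
  ],
  spin=[0, 0, 0, 0, 0],
)

```text
time: 7.55
tool_pos: [562.0, 401.9, 128.3]
tcp_rot: [180.0, 0.1, -167.8]
ft_force: [0.4, 0.7, -0.1]
finger_gap: 85.7
grip_force: 0.0
```

Emit:
step_arm(
  delta_pos=[
    [-0.1094, -0.0868, 0],
    [-0.1094, -0.0868, 0],
    [-0.1094, -0.0868, 0],
    [-0.1094, -0.0868, 0],
    [-0.1094, -0.0868, 0],
    [-0.1094, -0.0868, 0],
    [-0.1094, -0.0868, 0],
    [-0.1094, -0.0868, 0],
  ],
  spin=[-0.0528, -0.0528, -0.0528, -0.0528, -0.0528, -0.0528, -0.0528, -0.0528],
)

```text
time: 8.55
tool_pos: [384.8, 261.6, 125.3]
tcp_rot: [-179.8, 0.0, 115.8]
ft_force: [0.2, 0.0, 0.4]
finger_gap: 85.4
grip_force: 0.0
```

Emit:
step_arm(
  delta_pos=[
    [0, 0, 0],
    [0, 0, 0],
    [0, 0, 0],
  ],
  spin=[-0.0532, 0, 0],
)

```text
time: 8.93
tool_pos: [386.3, 262.7, 126.3]
tcp_rot: [-179.9, 0.0, 106.8]
ft_force: [-0.8, 0.8, 0.1]
finger_gap: 85.2
grip_force: 0.0
```

Run:
```python
from h import *
s=shot('top');shot('side','s2.png')
a=cv2.resize(s['pixels'][150:290,120:240],None,fx=4,fy=4,interpolation=cv2.INTER_CUBIC)
b=cv2.resize(cv2.imread('pics/s2.png')[100:220,260:400],None,fx=4,fy=4,interpolation=cv2.INTER_CUBIC)
c=np.zeros((560,800,3),np.uint8);c[:,:480]=a;b=b[:,120:440];c[:480,480:]=b
cv2.imwrite('pics/d.png',cv2.convertScaleAbs(c,alpha=1.4))
```

```text
(no output)
```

View pics/d.png

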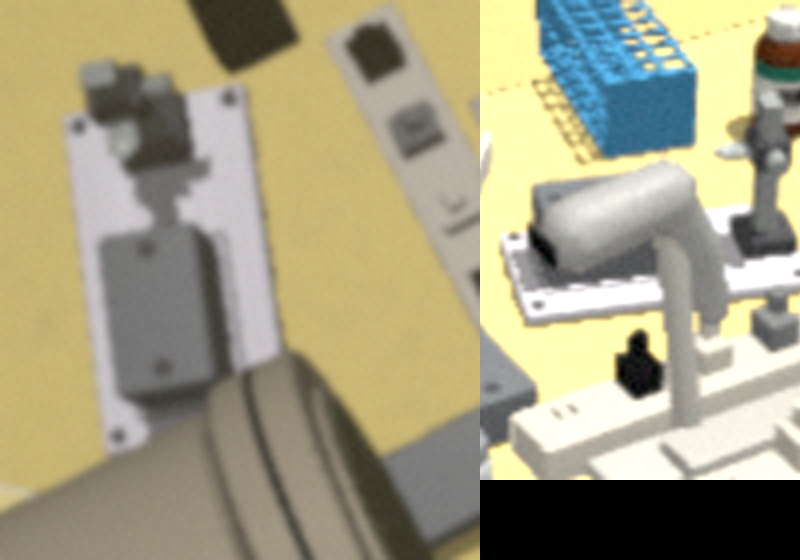

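The top crop shows the thick plate's dots at (148,249) and (164,369) and the base's screws at (77,125), (229,97) and (117,436). I'll check the fit from those.

Run:
```python
from h import *
s=shot('top')
C=lambda p:(np.array(p,float)+.5)/4-.5+[120,150]
p=plane(s,C([(148,249),(164,369)]),53);print(p.round(1).tolist(),p.mean(0).round(1));d=p[0]-p[1];print(np.degrees(np.arctan2(d[1],d[0])),np.linalg.norm(d))
q=plane(s,C([(77,125),(229,97),(117,436)]),8);print(q.round(1).tolist());d=q[0]-q[2];print(np.degrees(np.arctan2(d[1],d[0])))
print(r.sense()['tool_pos'])
```

```text
[[589.1, 407.6, 53.0], [534.1, 395.9, 53.0]] [561.6 401.7  53. ]
11.999344697697882 56.21931444505897
[[660.6, 461.8, 8.0], [676.1, 388.2, 8.0], [509.3, 429.3, 8.0]]
12.15082945663232
[386.59855256 262.85897708 126.61886365]
```

The thick plate is within 1 mm and 0.2° of the pad. Now down for the thin one.

Emit:
step_arm(
  delta_pos=[
    [0.001, 0, -0.15],
    [0, 0, -0.15],
    [0, 0, -0.15],
    [0, 0, -0.1],
    [0, 0, -0.05],
    [0, 0, -0.01],
    [0, 0, 0],
    [0, 0, 0],
  ],
  spin=[0, 0, 0, 0, 0, 0, 0, 0],
)

```text
time: 10.07
tool_pos: [387.6, 263.2, 5.9]
tcp_rot: [179.9, -0.0, 106.6]
ft_force: [-0.1, 0.3, 0.6]
finger_gap: 85.1
grip_force: 0.0
```

Emit:
step_arm(
  delta_pos=[
    [0, 0, 0],
    [0, 0, 0],
    [0, 0, 0],
    [0, 0, 0],
    [0, 0, 0],
    [0, 0, 0],
    [0, 0, 0],
    [0, 0, 0],
  ],
  spin=[0, 0, 0, 0, 0, 0, 0, 0],
  gripper=-1,
  squeeze=30,
)

```text
time: 11.08
tool_pos: [386.8, 262.8, 4.9]
tcp_rot: [-180.0, 0.0, 106.6]
ft_force: [-0.5, 0.8, 0.0]
finger_gap: -0.0
grip_force: 0.0
```

The fingers shut on nothing, so I'll lift and look.

Run:
```python
from h import *
s=shot('top');t=shot('side')
print(r.sense()['finger_gap'],r.sense()['grip_force'])
a=cv2.resize(s['pixels'][230:370,140:290],None,fx=3,fy=3,interpolation=cv2.INTER_CUBIC)
b=cv2.resize(t['pixels'][130:250,200:310],None,fx=3,fy=3,interpolation=cv2.INTER_CUBIC)
c=np.zeros((420,780,3),np.uint8);c[:,:450]=a;c[:360,450:]=b
cv2.imwrite('pics/e.png',cv2.convertScaleAbs(c,alpha=1.4))
```

```text
0.16366450128794063 0.0
```

View pics/e.png

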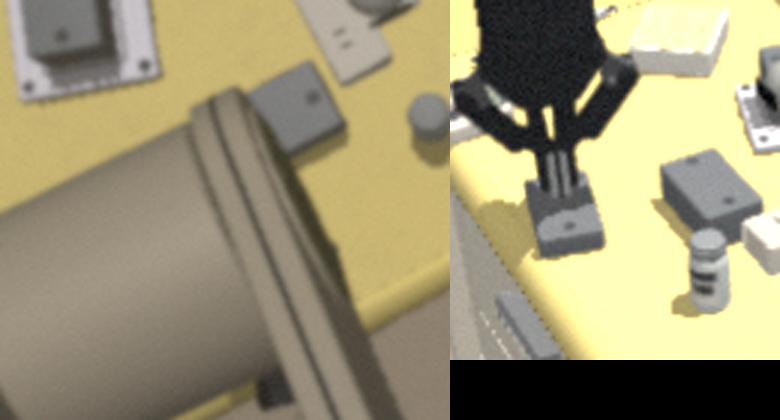

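The side crop shows the shut fingers ending at about (562,198), which is on or over the plate's top, not around it. I'll measure the true tip height relative to the reported TCP.

Run:
```python
from h import *
t=shot('side');q=r.sense();P=q['tool_pos'];print(P)
g=cv2.cvtColor(t['pixels'],cv2.COLOR_BGR2GRAY)
print(g[180:216:1,228:248:2])
for v in(190,193,196,199):
    c,d=ray(t,[[236.7,v]]);k=(P[1]-c[1])/d[0,1];print(v,(c+k*d[0]).round(1))
```

```text
[386.82273601 262.81789129   4.90064839]
[[ 30  25  29  40  59  41  37 182 200 201]
 [ 62  19  55  59  64  71  33 169 202 202]
 [ 86  20  67  77  66  81  33 147 200 202]
 [112  19  68  85  56  83  33 137 202 201]
 [122  25  58  85  55  82  34 137 201 201]
 [141  24  54  85  53  85  31 127 197 200]
 [156  27  52  86  48  86  27  94 169 198]
 [179  24  46  86  43  86  26  69 134 195]
 [186  28  41  88  37  88  34  53  98 178]
 [149  33  38  86  41  90  37  52 103 166]
 [112  39  36  89  38  89  37  56 109 152]
 [ 86  41  36  89  45  92  46  61  99 139]
 [ 68  47  36  89  55  92  65  63  76 107]
 [ 61  53  37  88  54  92  72  60  62  82]
 [ 61  61  56  88  58  80  74  62  61  71]
 [ 59  60  61  83  63  63  66  64  62  67]
 [ 60  63  63  70  61  61  63  58  58  62]
 [ 62  62  65  62  63  60  60  62  60  67]
 [ 60  62  61  61  66  63  58  64  82 102]
 [ 62  63  62  61  65  67  65  78 104 110]
 [ 62  65  64  64  78 103 102 102 109 111]
 [ 61  63  68  76 106 111 112 112 112 114]
 [ 62  67  98 104 112 112 111 111 113 115]
 [ 59  76 109 112 112 109 104 115 114 111]
 [ 66  98 111 109 109  96  86 109 113 113]
 [ 68 107 109 113 110  86  82 112 113 111]
 [ 74 111 110 114 110  99  92 112 111 112]
 [ 82 108 110 111 114 112 109 109 102  96]
 [ 87 110 114 109 107 106  97  90  76  75]
 [ 97  99 105 100  84  83  72  73  68  66]
 [102  80  78  75  72  67  64  63  67  67]
 [101  67  67  68  64  63  64  68  64  63]
 [106  67  65  63  65  67  63  63  62  65]
 [115  66  60  62  64  63  63  68  73  94]
 [113  66  65  64  67  70  96 111 117 149]
 [112  80  71  83 100 120 183 188 190 194]]
190 [386.3 262.8  35.9]
193 [385.5 262.8  28.3]
196 [384.6 262.8  20.6]
199 [383.7 262.8  12.9]
```

The tips stand about 20 mm behind the reported TCP: it reads 5 mm, yet they hover above the 18 mm plate top. I'll touch the plate's top gently with the shut fingers to calibrate.

Emit:
step_arm(
  delta_pos=[
    [0, 0, -0.01],
    [0, 0, 0],
    [0, 0, 0],
  ],
  spin=[0, 0, 0],
)

```text
time: 11.6
tool_pos: [386.8, 262.8, 2.8]
tcp_rot: [-180.0, 0.0, 106.6]
ft_force: [-0.5, 0.4, -1.2]
finger_gap: -0.1
grip_force: 0.0
```

Emit:
step_arm(
  delta_pos=[
    [0, 0, -0.01],
    [0, 0, 0],
    [0, 0, 0],
  ],
  spin=[0, 0, 0],
)

```text
time: 11.98
tool_pos: [386.8, 262.8, 0.9]
tcp_rot: [-180.0, 0.0, 106.6]
ft_force: [0.9, -0.3, 0.0]
finger_gap: -0.0
grip_force: 0.0
```

Emit:
step_arm(
  delta_pos=[
    [0, 0, -0.01],
    [0, 0, 0],
    [0, 0, 0],
  ],
  spin=[0, 0, 0],
)

```text
time: 12.35
tool_pos: [386.8, 262.8, -1.2]
tcp_rot: [-180.0, 0.0, 106.6]
ft_force: [0.7, 1.1, -0.4]
finger_gap: 0.0
grip_force: 0.0
```

Emit:
step_arm(
  delta_pos=[
    [0, 0, -0.01],
    [0, 0, 0],
    [0, 0, 0],
  ],
  spin=[0, 0, 0],
)

```text
time: 12.72
tool_pos: [386.8, 262.8, -3.2]
tcp_rot: [-180.0, 0.0, 106.6]
ft_force: [0.3, 0.3, -0.2]
finger_gap: -0.1
grip_force: 0.0
```

Emit:
step_arm(
  delta_pos=[
    [0, 0, -0.01],
    [0, 0, 0],
    [0, 0, 0],
  ],
  spin=[0, 0, 0],
)

```text
time: 13.1
tool_pos: [387.1, 263.0, -4.5]
tcp_rot: [180.0, -0.0, 106.6]
ft_force: [-2.4, -2.5, 6.5]
finger_gap: -0.2
grip_force: 3.1
```

Run:
```python
from h import *
t=shot('side');q=r.sense();print(q['tool_pos'],q['ft_force'],q['joint_pos'])
s=shot('top')
a=cv2.resize(t['pixels'][130:230,200:300],None,fx=6,fy=6,interpolation=cv2.INTER_CUBIC)
cv2.imwrite('pics/f.png',cv2.convertScaleAbs(a,alpha=1.6))
```

```text
[387.10678645 262.96080273  -4.56130339] [-1.24874081 -1.30338137  6.11738452] [ 2.79108749e+01 -1.97505586e-01  1.16980329e+02 -5.19927539e-03
  6.31925185e+01  1.13225163e+01]
```

View pics/f.png

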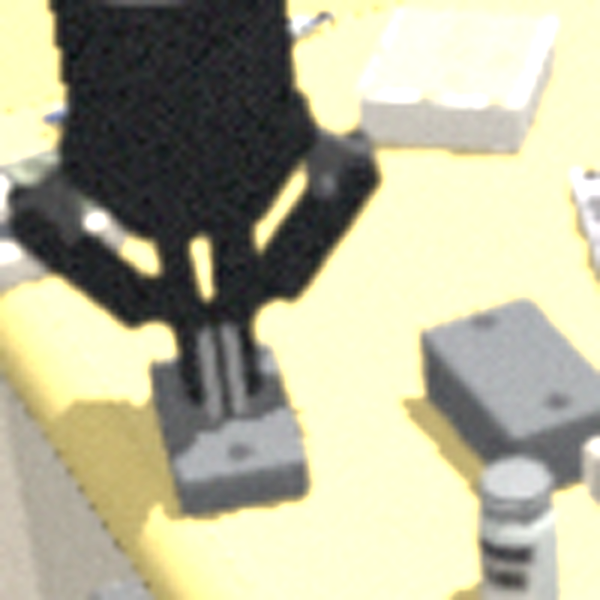

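The fingers touch at TCP ≈ −4.4, so the tips are about 22 mm behind the reported TCP (the picture shows them resting on the plate at (225,412)). I'll raise, open, and regrasp at TCP ≈ −21.

Emit:
step_arm(
  delta_pos=[
    [0, 0, 0.15],
    [0, 0, 0],
    [0, 0, 0],
    [0, 0, 0],
    [0, 0, 0],
    [0, 0, 0],
    [0, 0, 0],
  ],
  spin=[0, 0, 0, 0, 0, 0, 0],
  gripper=1,
)

```text
time: 14.08
tool_pos: [386.7, 262.8, 24.7]
tcp_rot: [-180.0, 0.0, 106.6]
ft_force: [0.4, 0.1, -0.2]
finger_gap: 85.4
grip_force: 0.0
```

Emit:
step_arm(
  delta_pos=[
    [0, 0, -0.1],
    [0, 0, -0.08],
    [0, 0, -0.04],
    [0, 0, -0.01],
    [0, 0, 0],
    [0, 0, 0],
  ],
  spin=[0, 0, 0, 0, 0, 0],
)

```text
time: 14.82
tool_pos: [387.3, 263.1, -20.5]
tcp_rot: [179.9, -0.0, 106.6]
ft_force: [-0.2, -0.5, -0.6]
finger_gap: 85.7
grip_force: 0.0
```

Emit:
step_arm(
  delta_pos=[
    [0, 0, 0],
    [0, 0, 0],
    [0, 0, 0],
    [0, 0, 0],
    [0, 0, 0],
    [0, 0, 0],
    [0, 0, 0],
    [0, 0, 0],
  ],
  spin=[0, 0, 0, 0, 0, 0, 0, 0],
  gripper=-1,
  squeeze=30,
)

```text
time: 15.82
tool_pos: [387.2, 263.0, -20.8]
tcp_rot: [180.0, -0.0, 106.6]
ft_force: [-1.0, -0.2, 5.8]
finger_gap: 45.5
grip_force: 31.5
```

Emit:
step_arm(
  delta_pos=[
    [0, 0, 0.1],
    [0, 0, 0.2],
    [0, 0, 0.25],
    [0, 0, 0.1],
    [0, 0, 0],
    [0, 0, 0],
  ],
  spin=[0, 0, 0, 0, 0, 0],
)

```text
time: 16.58
tool_pos: [385.8, 262.3, 107.2]
tcp_rot: [-179.9, 0.0, 106.6]
ft_force: [-0.0, -0.6, -1.5]
finger_gap: 45.2
grip_force: 31.1
```

Emit:
step_arm(
  delta_pos=[
    [0.1094, 0.0868, 0],
    [0.1094, 0.0868, 0],
    [0.1094, 0.0868, 0],
    [0.1094, 0.0868, 0],
    [0.1094, 0.0868, 0],
    [0.1094, 0.0868, 0],
    [0.1094, 0.0868, 0],
    [0.1094, 0.0868, 0],
  ],
  spin=[0.0528, 0.0528, 0.0528, 0.0528, 0.0528, 0.0528, 0.0528, 0.0528],
)

```text
time: 17.58
tool_pos: [561.2, 401.4, 105.6]
tcp_rot: [-179.9, -0.2, -177.1]
ft_force: [-1.1, -0.4, -1.8]
finger_gap: 45.4
grip_force: 31.1
```

Emit:
step_arm(
  delta_pos=[
    [0, 0, 0],
    [0, 0, -0.1],
    [0, 0, -0.1],
    [0, 0, -0.05],
    [0, 0, 0],
    [0, 0, 0],
    [0, 0, 0],
  ],
  spin=[0.0526, 0, 0, 0, 0, 0, 0],
)

```text
time: 18.45
tool_pos: [562.6, 402.1, 60.2]
tcp_rot: [180.0, 0.1, -167.9]
ft_force: [-0.2, 0.4, -1.3]
finger_gap: 45.2
grip_force: 31.1
```

Emit:
step_arm(
  delta_pos=[
    [-0.003, -0.001, -0.06],
    [0, 0, -0.05],
    [0, 0, -0.02],
    [0, 0, -0.005],
    [0, 0, 0],
    [0, 0, 0],
  ],
  spin=[0, 0, 0, 0, 0, 0],
)

```text
time: 19.2
tool_pos: [561.2, 401.6, 32.3]
tcp_rot: [180.0, -0.0, -167.9]
ft_force: [-2.8, -1.2, 5.6]
finger_gap: 44.9
grip_force: 31.8
```

Contact at the expected height. Next I'll release, rise and move clear.

Emit:
step_arm(
  delta_pos=[
    [0, 0, 0],
    [0, 0, 0],
    [0, 0, 0],
    [0, 0, 0],
    [0, 0, 0],
    [0, 0, 0],
  ],
  spin=[0, 0, 0, 0, 0, 0],
  gripper=1,
)

```text
time: 19.95
tool_pos: [561.3, 401.5, 31.9]
tcp_rot: [-180.0, 0.0, -167.9]
ft_force: [-0.9, -0.8, 0.5]
finger_gap: 85.3
grip_force: 0.0
```

Emit:
step_arm(
  delta_pos=[
    [0, 0, 0.1],
    [0, 0, 0.2],
    [0, 0, 0.2],
    [-0.2, -0.15, 0],
    [-0.2, -0.15, 0],
    [-0.2, -0.15, 0],
    [-0.2, -0.15, 0],
    [-0.1, -0.1, 0],
  ],
  spin=[0, 0, 0, 0, 0, 0, 0, 0],
)

```text
time: 20.95
tool_pos: [380.0, 260.7, 133.3]
tcp_rot: [180.0, 0.1, -167.9]
ft_force: [0.0, 0.4, -0.2]
finger_gap: 85.2
grip_force: 0.0
```

Run:
```python
from h import *
s=shot('top');t=shot('side')
a=cv2.resize(s['pixels'][150:290,120:240],None,fx=4,fy=4,interpolation=cv2.INTER_CUBIC)
b=cv2.resize(t['pixels'][100:220,300:380],None,fx=4,fy=4,interpolation=cv2.INTER_CUBIC)
c=np.zeros((560,800,3),np.uint8);c[:,:480]=a;c[:480,480:]=b
cv2.imwrite('pics/g.png',cv2.convertScaleAbs(c,alpha=1.4))
```

```text
(no output)
```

View pics/g.png

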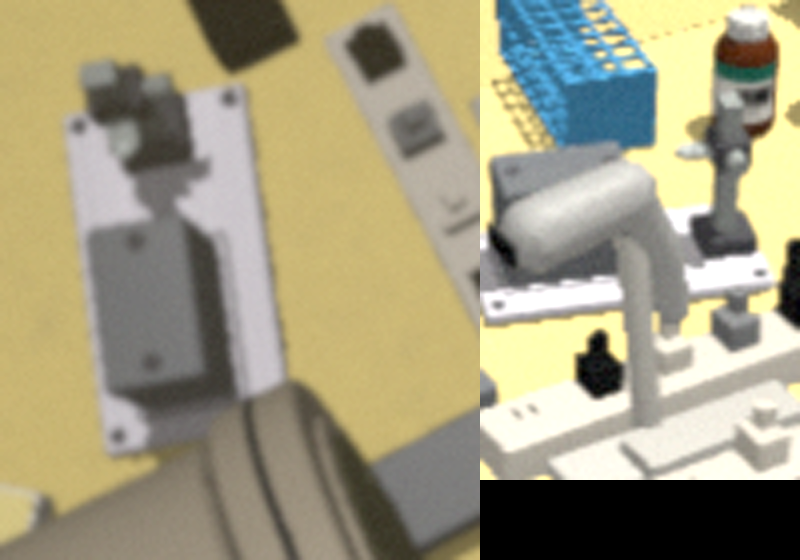

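The thin plate sits on the pile with its dots at (136,241) and (152,362). I'll check its position and hand in if it is good.

Run:
```python
from h import *
s=shot('top')
C=lambda p:(np.array(p,float)+.5)/4-.5+[120,150]
p=plane(s,C([(136,241),(152,362)]),71);m=p.mean(0);d=p[0]-p[1];y=np.degrees(np.arctan2(d[1],d[0]));print(m.round(1),y,np.linalg.norm(d))
if np.hypot(*(m[:2]-[562,402]))<2.5 and abs(y-12.2)<2: print(r.hand_in())
```

```text
[561.2 401.9  71. ] 12.022704320678182 55.60369881534195
the job is handed in; nothing more can be done
None
```

I stacked the thick plate (45 mm) and then the thin plate (18 mm) on the pad, making 63 mm, level with the pointer; the top plate measured within about 1 mm and 0.2° of the outline, the middle plate stayed off the base, and the job is handed in.

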